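Get the long ruler out of the half-opening drawer

TASK

The wooden ruler lies in the open upper drawer of the desk drawer unit, under the red stapler, and is longer than the drawer opens. First take the stapler out and stand it upright on the blue mat (set it down, do not drop it); then work the ruler out through the drawer's opening and finish still holding it in the gripper, level and still, its whole length about a hand's width (10 cm) above the top of the drawer unit and touching nothing else. Leave the food tub, the bottle and the paper-clip box where they stand.

Things in the scene. Friction and masses are not known exactly. Their poses are not given: they have to be found in the camera images.
- unit: Grey desktop drawer unit fixed on the desk, 206 wide (y), 360 deep (x), 146 high, walls and top 6 thick. Origin: on the desk under the middle of the cabinet's front face; +x runs back into the cabinet (x 0 to 360), drawers open to -x. Lower drawer shut. The top's underside is 140 above the desk, 66 above the upper drawer's floor.
- drawer (a joint): Opening of the upper drawer, m: 0 shut, 0.195 at the runner stop, where it opens no further. Starts at or within 15 mm of the stop; slides with about 6 N. Black floor 74 mm above the desk. Inside 178 mm wide, 340 long: in the unit's frame from x = -opening (front) to x = 0.340 - opening (back). Side and back walls 58 high above the floor.
- drawer_lip (a point): Middle of the inner upper edge of the upper drawer's white front, 144 mm above the desk (70 above the drawer floor, as high as the cabinet's opening); axes as the unit. The front is 10 thick and 206 wide; a small steel pull stands out 14 mm beyond it.
- ruler_mid (a point): Centre of the ruler (loose, beech wood, 300 long x 32 wide x 6 thick, about 45 g). It lies flat on the drawer floor, lengthwise in the drawer, nearly half of it inside the cabinet under the top. x along its length, pointing to the rear of the drawer, y across its width, z up out of its graduated face.
- ruler_front (a point): Middle of the ruler's end nearest the drawer front, 150 mm from its centre along -x; axes as ruler_mid.
- ruler_rear (a point): Middle of the ruler's other end, inside the cabinet, 150 mm from its centre along +x; axes as ruler_mid.
- ruler: The same ruler; origin at the centre of its underside; axes as ruler_mid.
- stapler_mid (a point): Centre of the red office stapler (loose, 125 long x 36 wide x 54 high, about 180 g), 27 above its underside. x along it towards the nose, y across, z up. Grip the red cover: 30 wide, about 30 to 50 above the underside, all along. Starts upright on the ruler, lying across it in the open part of the drawer.
- stapler: The same stapler; origin at the centre of its underside.
- mat: Blue mat fixed on the desk, 220 (x) x 180 (y) x 3 thick; origin at the centre of its underside, z up.
- tub: Food tub with orange lid, 116 across, 70 high, loose; origin under its centre. Not to be disturbed.
- bottle: Blue water bottle, 68 across, 200 high, loose; origin under its centre. Not to be disturbed.
- clipbox: Red box of paper clips, 70 x 95 x 50 high, loose; origin under its centre. Not to be disturbed.
There are look-alikes about, which are no part of the job. Leave any green look-alike of the stapler alone.

How it is judged:
On the way:
1. the stapler stands on the mat, let go, while the ruler still lies in the drawer (x of stapler_mid in the frame of mat between -0.11 and 0.11 m and y of stapler_mid in the frame of mat between -0.09 and 0.09 m and height (world z) of stapler_mid below 0.04 m and angle between stapler_mid's own z axis and vertical below 0.15 rad and linear speed of stapler below 0.03 m/s and contact force between the fingers and stapler below 0.1 N and height (world z) of each of ruler_front, ruler_rear below 0.11 m), for 0.2 s.
At the end, for the whole second after the job is handed in: The stapler stands upright (within 0.15 rad), at rest and released, its centre over the mat; the gripper holds the ruler still, its length level within 0.25 rad, both its ends at least 60 mm above the top of the unit (206 mm above the desk), touching neither unit, bottle nor stapler (x of stapler_mid in the frame of mat between -0.11 and 0.11 m and y of stapler_mid in the frame of mat between -0.09 and 0.09 m and height (world z) of stapler_mid below 0.04 m and angle between stapler_mid's own z axis and vertical below 0.15 rad and linear speed of each of stapler, ruler below 0.03 m/s and contact force between each of the fingers, ruler and stapler below 0.1 N and height (world z) of each of ruler_front, ruler_rear above 0.206 m and angle between ruler_mid's own x axis and vertical between 1.32 and 1.82 rad and contact force between the fingers and ruler above 1 N and angular speed of ruler below 0.2 rad/s and contact force between ruler and unit below 0.1 N and contact force between ruler and bottle below 0.1 N); the arm keeps its last pose, push and grip.
It fails at once if the tub is shifted more than 30 mm or tipped (distance of tub from where it was at the start of the episode above 0.03 m or angle between tub's own z axis and vertical above 0.3 rad).
It fails at once if the bottle is shifted more than 30 mm or tipped (distance of bottle from where it was at the start of the episode above 0.03 m or angle between bottle's own z axis and vertical above 0.3 rad).
It fails at once if the paper-clip box is shifted more than 30 mm or tipped (distance of clipbox from where it was at the start of the episode above 0.03 m or angle between clipbox's own z axis and vertical above 0.3 rad).
It fails at once if the stapler is dropped (falls free faster than 0.7 m/s) (linear speed of stapler above 0.7 m/s and contact force between the fingers and stapler below 0.1 N).
It also fails if it takes over 58 s, if anything falls off the work surface, if the arm or the gripper's body presses on something with over 40 N, if the wrist force passes 120 N, or if a joint passes its speed limit or range.

ROBOT

A 6-joint arm with a two-finger parallel gripper is mounted at the origin on the work surface. World frame = base frame: x ahead of the robot, y to its left, z up, the work surface at z = 0. Lengths are in m, angles in rad, forces in N, time in s.
With the tool pointing down it reaches from about 0.35 to 0.975 m from the base axis. Payload 4.9 kg.
Tool frame: the origin (TCP) lies on the centre line of the jaws, within the pads' length; the fingertips stand 14 mm ahead of it and the grasp point (between the pads) lies 5 mm behind it (manip.nose_length is the distance from the TCP to the fingertips, in m); z points along the fingers, y is the line along which they close (so a half turn about z gives the same grasp; the last joint's range is limited). The gripper opens to 85 mm and grips with 20 to 120 N. Pads are 22 mm wide; open, the fingers measure 114 mm over their backs; the gripper's body (76 mm by 85 mm) begins 54 mm behind the grasp point. The pads swing forward as they close: fully open they stand 13 mm farther back than shut.
Start: joints at [-1.249, 0.053, 1.613, -0, 1.476, -0.119], TCP at [0.267, -0.565, 0.211] pointing down, gripper open.
Joint ranges: [-3.01, 3.01], [-1.01, 2.22], [0.06, 2.58], [-1.02, 4.17], [0.09, 2.62], [-3.14, 3.14]. Speed limits (rad/s): [2.57, 2.57, 3.14, 3.14, 3.14, 3.14].

INTERFACE

Orientations are given as a unit quaternion [w, x, y, z].
In Python, from plant import manip, imaging gives the robot as it stands.
- The arm moves only by the tool play_rows, never from a script. Its argument "commands" is a list of rows, each a list of 6 numbers: the shift along the tool's x, y, z in mm, then the turn, a rotation vector about the tool's x, y, z in degrees. A call has 1 to 5 rows; each row shifts and turns the commanded pose from where the row before left it, along the tool's axes as they then stand; what a row does not reach is not made up. A row lasts 1/12 s, in which the tool goes at most 41.7 mm and 7.16 degrees, less where a joint would pass 70% of its speed; a pose out of reach is approached as far as the arm can. A call is refused whole if a number of a shift passes 41.7 or a number of a turn 7.16, either way. A call with a gripper value outside its range is refused whole. "hand" is the finger opening in mm, from 0 to 85.4, set as the call begins (left out, the last holds). The fingers move at their own pace and stop on an object; the grip force is fixed at half the most. Time passes only in rows, so rows that do not move let the fingers close. It gives the time, the measured TCP pose, the force, the opening and the grip force at its end, in the units of the state.
- manip.state(): the state, without advancing time (a new reading comes with each control period).
- imaging.grab_frame(name): name is "side" or "top"; returns a dict with "image" (480x640x3 uint8, red, green, blue), "fx", "fy", "cx", "cy" (pixels), "k1" (the pictures are not rectified: a ray, as slopes to the right and down, at radius r is drawn at 1 + k1 r^2 times it, then the intrinsics apply), "R" (3x3) and "t" (3): a world point X has camera coordinates R X + t. Camera axes: x right, y down, z forward; pixel columns grow to the right and rows downward; lengths in m; the calibration is good to about 2 mm. A picture is of the moment at which its call begins. There is no depth.
- manip.job_done(): hands the job in; it is judged then, once.
The state is a dict: "time": time; "joint_pos": joint angles; "joint_vel": joint speeds; "joint_efforts": joint torques, N m; "tool_pos": TCP position; "tool_rot": TCP orientation; "contact_force": force on the tool from outside, world axes, zero at the start; "ft_torque": the same for the moment, N m; "gripper_width": opening from 0.0 (shut) to 1.0 (fully open); "grasp_force": force on a finger pad.
Only numpy, scipy, OpenCV 4.12 (cv2) and the standard library are available. Lean on these libraries where they do the work, as an engineer would, in place of code of your own. Each camera call takes 0.05 s, during which the arm holds its last target. There are 200 camera calls.

## Working session

There is one attempt and no reset: what is moved stays moved. The work goes in short steps, Python scripts to look and compute and a tool call to move; the robot and the scene stay as the last step left them, time stands still between calls to the robot, and variables do not carry over. Pictures are saved under pics/ and viewed, at most 10 in all, crops included, and the job is handed in when it is done.

Besides the shell and the picture viewer there is one more tool, called after "Emit:" as a command line: name --pt "numbers of a row" for each row, then --argument value for the rest. play_rows: Moves the arm, as the interface text tells. Its arguments: {"type":"object","properties":{"commands":{"type":"array","items":{"type":"array","items":{"type":"number"}}},"hand":{"type":"number"}},"required":["commands"]}

```bash
mkdir -p pics; ls; cat > h.py <<'E'
import numpy as np, cv2
from plant import manip, imaging
from scipy.spatial.transform import Rotation as Ro
def grab(n,save=None):
    f=imaging.grab_frame(n)
    if save: cv2.imwrite('pics/'+save+'.png',f['image'][:,:,::-1])
    np.savez('/tmp/'+n+'.npz',**{k:np.array(v) for k,v in f.items()})
    return f
def load(n): return dict(np.load('/tmp/'+n+'.npz'))
def ray(f,u,v):
    K=np.array([[f['fx'],0,f['cx']],[0,f['fy'],f['cy']],[0,0,1.]])
    p=cv2.undistortPoints(np.array([[[u,v]]],float),K,np.array([float(f['k1']),0,0,0,0]))[0,0]
    R=np.array(f['R']);t=np.array(f['t'])
    return -R.T@t, R.T@np.array([p[0],p[1],1.])
def onz(f,u,v,z):
    c,d=ray(f,u,v); return c+d*(z-c[2])/d[2]
def proj(f,X):
    c=np.array(f['R'])@np.array(X,float)+np.array(f['t']); p=c[:2]/c[2]
    p=p*(1+f['k1']*(p@p)); return np.array([f['fx']*p[0]+f['cx'],f['fy']*p[1]+f['cy']])
def st():
    s=manip.state(); q=np.array(s['tool_rot']); R=Ro.from_quat(q[[1,2,3,0]]).as_matrix()
    return s,np.array(s['tool_pos']),R
E
python3 - <<'E'
from h import *
for n in('side','top'):
    f=grab(n,n+'0'); R=np.array(f['R']); print(n,-R.T@np.array(f['t']),R[2],f['fx'],f['k1'])
s,p,R=st(); print(s,R.round(3))
E
```

```text
pics
side [-0.17459376  0.95812002  0.90004565] [ 0.51326311 -0.62679499 -0.58624996] 592.730554778704 0.05277630158813548
top [0.3324372  0.09448909 1.53969133] [ 0.13155593 -0.00563763 -0.99129272] 549.6779238429023 -0.06209990547706279
{'time': 0.1, 'joint_pos': array([-1.24899801e+00,  5.32831875e-02,  1.61416371e+00,  7.27329970e-08,
        1.47600561e+00, -1.18975552e-01]), 'joint_vel': array([-9.56307800e-04, -5.92280147e-04, -4.42352338e-03, -1.19327056e-03,
       -8.98441095e-04,  7.84701604e-05]), 'joint_efforts': array([ 1.39289564e-04, -3.94899201e+01, -3.71364105e+01, -1.01322175e-04,
        3.90475325e-03, -7.10531495e-06]), 'tool_pos': array([ 0.266471  , -0.5646783 ,  0.20978655]), 'tool_rot': array([-9.25153623e-04,  9.75812515e-01,  2.18607115e-01, -9.41076753e-05]), 'contact_force': array([0.58033242, 0.10619032, 0.86367304]), 'ft_torque': array([-0.03191098,  0.0214848 , -0.00847762]), 'grasp_force': 0.0, 'gripper_width': 1.0021447024254886} [[ 0.904  0.427 -0.001]
 [ 0.427 -0.904  0.002]
 [ 0.    -0.002 -1.   ]]
```

View pics/top0.png

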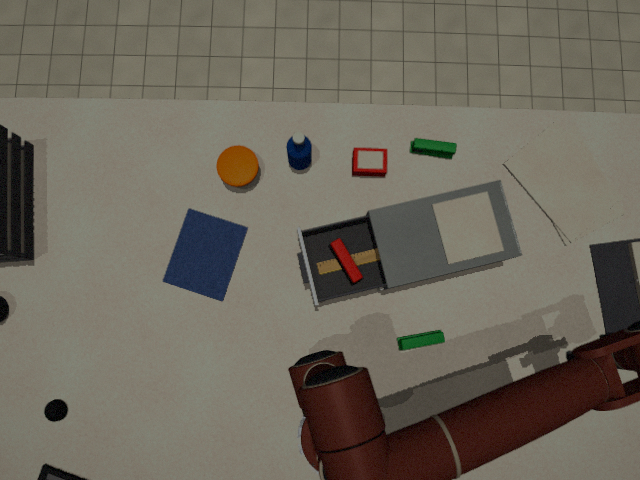

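View pics/side0.png

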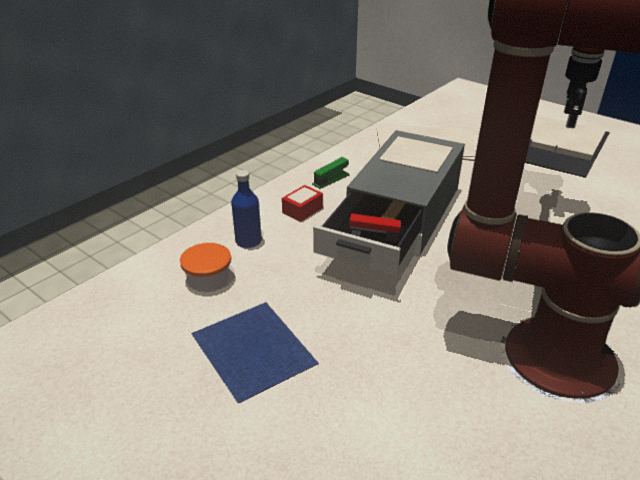

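Top view: the red stapler is at (346,261), lying across the ruler in the open drawer. The mat is at (205,254), the tub at (238,166), the bottle at (299,152) and the clip box at (370,161). Stapler candidates: red at (346,261), green at (433,148) and green at (421,340). The red one in the drawer fits the description. I'll measure it and confirm with a crop.

```bash
cat > meas.py <<'E'
from h import *
f=load('top'); im=f['image'].astype(np.uint8); hsv=cv2.cvtColor(im,cv2.COLOR_RGB2HSV)
def blobs(m,name,z,minA=60,roi=None):
    m=m.astype(np.uint8)
    if roi: 
        k=np.zeros_like(m); k[roi[1]:roi[3],roi[0]:roi[2]]=1; m=m*k
    cs,_=cv2.findContours(m,cv2.RETR_EXTERNAL,cv2.CHAIN_APPROX_NONE)
    for c in cs:
        if cv2.contourArea(c)<minA: continue
        r=cv2.minAreaRect(c); b=cv2.boxPoints(r)
        W=np.array([onz(f,u,v,z) for u,v in b])[:,:2]
        e=[np.linalg.norm(W[1]-W[0]),np.linalg.norm(W[2]-W[1])]
        d=(W[1]-W[0]) if e[0]>e[1] else W[2]-W[1]
        print(name,'px',np.round(r[0],1),'c',onz(f,*r[0],z).round(4),'dims',np.round(e,3),'ang',round(np.degrees(np.arctan2(d[1],d[0])),1), W.round(3).tolist())
h,s,v=hsv[...,0],hsv[...,1],hsv[...,2]
blobs(((h<6)|(h>174))&(s>150)&(v>110),'stapler',.134,roi=(300,220,385,305))
blobs((h>10)&(h<25)&(s>90)&(v>90),'ruler',.080,20,roi=(305,220,385,305))
blobs((h>100)&(h<130)&(s>120),'mat',.003,1000,roi=(140,190,270,320))
blobs((h>100)&(h<130)&(s>120),'bottle',.15,100,roi=(270,120,330,180))
blobs((h>5)&(h<20)&(s>180)&(v>120),'tub',.07,500,roi=(200,130,270,200))
E
python3 - <<'E'
import runpy; runpy.run_path('meas.py')
from h import *
f=load('top'); a=cv2.resize(f['image'][200:320,270:540,::-1],None,fx=2.9,fy=2.9,interpolation=cv2.INTER_CUBIC)
cv2.imwrite('pics/crop0.png',a)
E
```

```text
stapler px [346.2 259.7] c [0.472  0.0007 0.134 ] dims [0.026 0.116] ang -148.2 [[0.514, 0.042], [0.528, 0.02], [0.43, -0.041], [0.416, -0.019]]
ruler px [328.8 265.5] c [0.4608 0.0431 0.08  ] dims [0.06  0.031] ang -75.6 [[0.468, 0.076], [0.483, 0.018], [0.453, 0.01], [0.438, 0.068]]
ruler px [363.8 257.1] c [ 0.4855 -0.0498  0.08  ] dims [0.064 0.031] ang -74.6 [[0.492, -0.015], [0.509, -0.077], [0.479, -0.085], [0.462, -0.023]]
mat px [204.7 254.3] c [0.4906 0.39   0.003 ] dims [0.218 0.179] ang -15.4 [[0.412, 0.504], [0.622, 0.446], [0.57, 0.275], [0.362, 0.335]]
bottle px [298.5 153. ] c [0.7468 0.1304 0.15  ] dims [0.086 0.06 ] ang 1.7 [[0.703, 0.159], [0.789, 0.162], [0.791, 0.101], [0.705, 0.099]]
tub px [237.  165.5] c [0.7311 0.3006 0.07  ] dims [0.111 0.11 ] ang -88.7 [[0.785, 0.358], [0.788, 0.248], [0.677, 0.244], [0.675, 0.353]]
```

View pics/crop0.png

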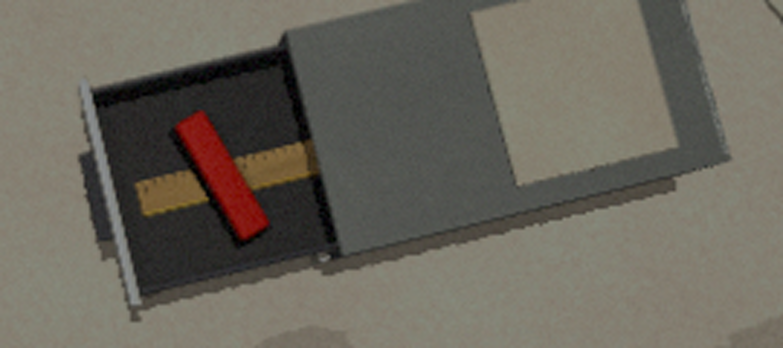

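The crop confirms it: the red stapler lies across the graduated beech ruler in the open drawer. The cabinet's front edge runs from crop (287,38) to (338,253) and the drawer's white front from crop (85,85) to (137,305). Next I'll work out the unit's geometry and the approach.

```bash
cat >> h.py <<'E'
def go(T,yaw=None,Rt=None):
    s,p,R=st()
    d=R.T@(np.array(T)-p)*1000
    if yaw is not None:
        a=np.radians(yaw); x=np.array([np.cos(a),np.sin(a),0]); z=np.array([0,0,-1.]); Rt=np.stack([x,np.cross(z,x),z],1)
    rv=None if Rt is None else np.degrees(Ro.from_matrix(R.T@Rt).as_rotvec()).round(2)
    print('at',p.round(4),'shift mm',d.round(1),'rot deg',rv,'w',round(s['gripper_width']*85.4,1),'F',np.round(s['contact_force'],1),'g',round(s['grasp_force'],1),'t',round(s['time'],2))
E
python3 - <<'E'
from h import *
f=load('top'); c=lambda u,v:(270+u/2.9,200+v/2.9)
A=onz(f,*c(287,38),.146); B=onz(f,*c(338,253),.146); L1=onz(f,*c(91,85),.144); L2=onz(f,*c(139,303),.144)
O1=onz(f,*c(82,85),.144); O2=onz(f,*c(133,305),.144)
C=onz(f,501,181,.146); D=onz(f,521,255,.146)
print('cab front',A[:2].round(3),B[:2].round(3),np.linalg.norm(A-B),'back',C[:2].round(3),D[:2].round(3), np.linalg.norm(A-C),np.linalg.norm(B-D))
for P,Q in((A,B),(L1,L2),(O1,O2),(C,D)): 
    d=Q-P; print('ang of x axis',np.degrees(np.arctan2(d[0],-d[1]))+0,(P+Q)[:2]/2, np.degrees(np.arctan2(-d[1],-d[0]))-90)
o=((A+B)/2)[:2]; o2=((C+D)/2)[:2]; u=(o2-o)/np.linalg.norm(o2-o); w=np.array([-u[1],u[0]])
print('o',o,'u',u,np.degrees(np.arctan2(u[1],u[0])))
for n,p in (('L1',L1[:2]),('L2',L2[:2]),('O',(O1+O2)[:2]/2),('stap',np.array([.472,.0007])),('rfront',onz(f,*c(139,199),.08)[:2]),('rend',np.array([.4938,-.081]))): print(n,(p-o)@u,(p-o)@w)
print(manip.nose_length)
go([.472,.0007,.30],31.8)
E
```

```text
cab front [ 0.593 -0.055] [ 0.403 -0.102] 0.19543896121152227 back [ 0.688 -0.402] [ 0.493 -0.45 ] 0.35970587419603467 0.3598173321498887
ang of x axis -76.1969374821525 [ 0.4979074  -0.07875711] -76.1969374821525
ang of x axis -76.23652369884218 [0.45109481 0.09433285] -76.23652369884218
ang of x axis -75.57117331890701 [0.4500702  0.10090807] -75.57117331890701
ang of x axis -76.13967452604241 [ 0.59047514 -0.42639829] -76.13967452604241
o [ 0.4979074  -0.07875711] u [ 0.25730821 -0.96632939] -75.08959964475241
L1 -0.17734036932311079 0.09754210433956895
L2 -0.18127399374850595 -0.09893993173282303
O -0.18592465180952528 2.836891496126037e-06
stap -0.08344793033557688 -0.0045901129417065464
rfront -0.15757169149388833 -0.005924248209942522
rend 0.0011104995976263265 -0.004546212696046819
0.014
at [ 0.2665 -0.5647  0.2098] shift mm [ 427.1 -423.8  -89.3] rot deg [-0.1  -0.02 -6.55] w 85.6 F [0.6 0.1 0.9] g 0.0 t 0.1
```

Emit:
play_rows --pt "0 0 -40 0 0 0" --pt "0 0 -40 0 0 0" --pt "28 -28 -3 0 0 -3" --pt "28 -28 -3 0 0 -3.5" --pt "28 -28 -3 0 0 0" --hand 62

```text
time: 0.52
tool_pos: [0.3008, -0.4506, 0.3004]
tool_rot: [0.0, 0.962, 0.274, 0.0]
contact_force: [1.6, 0.5, 0.3]
gripper_width: 0.724
grasp_force: 0.0
```

Emit:
play_rows --pt "28 -28 0 0 0 0" --pt "28 -28 0 0 0 0" --pt "28 -28 0 0 0 0" --pt "28 -28 0 0 0 0" --pt "28 -28 0 0 0 0"

```text
time: 0.93
tool_pos: [0.3457, -0.2568, 0.2993]
tool_rot: [-0.0, 0.962, 0.273, -0.0]
contact_force: [0.7, 0.2, 0.5]
gripper_width: 0.729
grasp_force: 0.0
```

```bash
python3 -c "
from h import *
go([.472,.0007,.30],31.8)"
```

```text
at [ 0.3457 -0.2568  0.2993] shift mm [ 242.8 -152.7   -0.6] rot deg [-0.03 -0.   -0.09] w 62.2 F [0.7 0.2 0.5] g 0.0 t 0.93
```

Emit:
play_rows --pt "34 -21 0 0 0 0" --pt "34 -21 0 0 0 0" --pt "34 -21 0 0 0 0" --pt "34 -21 0 0 0 0" --pt "34 -21 0 0 0 0"

```text
time: 1.35
tool_pos: [0.4354, -0.078, 0.2997]
tool_rot: [0.0, 0.962, 0.274, 0.0]
contact_force: [0.3, -0.8, 0.7]
gripper_width: 0.724
grasp_force: 0.0
```

Emit:
play_rows --pt "34 -21 0 0 0 0" --pt "20 -14 0 0 0 0" --pt "0 0 0 0 0 0"

```text
time: 1.6
tool_pos: [0.4633, -0.018, 0.2992]
tool_rot: [-0.001, 0.961, 0.277, -0.0]
contact_force: [0.5, -0.8, -0.2]
gripper_width: 0.729
grasp_force: 0.0
```

```bash
python3 -c "
from h import *
go([.472,.0007,.115],31.8)
f=grab('side','side1'); g=grab('top','top1')
cv2.imwrite('pics/s1.png',np.hstack([cv2.resize(f['image'][120:320,280:480,::-1],(400,400),interpolation=cv2.INTER_CUBIC),cv2.resize(g['image'][160:340,270:450,::-1],(400,400),interpolation=cv2.INTER_CUBIC)]))
"
```

```text
at [ 0.4633 -0.018   0.2992] shift mm [ 17.3 -10.9 184.2] rot deg [-0.12 -0.01  0.3 ] w 62.2 F [ 0.5 -0.8 -0.2] g 0.0 t 1.6
```

View pics/s1.png

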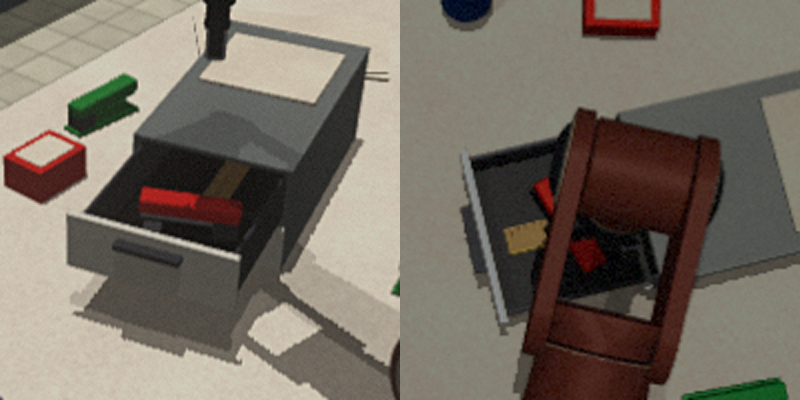

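The side crop shows the stapler standing in the drawer with the open fingers above and behind it. In the top crop the wrist hides most of the stapler. The pose agrees with the estimate, so I'll descend.

Emit:
play_rows --pt "17 -11 15 0 0 0" --pt "0 0 35 0 0 0" --pt "0 0 35 0 0 0" --pt "0 0 35 0 0 0" --pt "0 0 30 0 0 0"

```text
time: 2.12
tool_pos: [0.4701, -0.0048, 0.1474]
tool_rot: [-0.0, 0.962, 0.273, -0.001]
contact_force: [-0.1, -0.6, 0.3]
gripper_width: 0.728
grasp_force: 0.0
```

Emit:
play_rows --pt "0 0 20 0 0 0" --pt "0 0 10 0 0 0" --pt "0 0 0 0 0 0" --pt "0 0 0 0 0 0"

```text
time: 2.45
tool_pos: [0.4714, -0.0044, 0.1205]
tool_rot: [0.0, 0.962, 0.273, 0.0]
contact_force: [-0.0, 0.2, 1.4]
gripper_width: 0.727
grasp_force: 0.0
```

```bash
python3 -c "
from h import *
go([.472,.0007,.115],31.8)
f=grab('side'); g=grab('top')
cv2.imwrite('pics/s2.png',np.hstack([cv2.resize(f['image'][150:290,300:440,::-1],(400,400),interpolation=cv2.INTER_CUBIC),cv2.resize(g['image'][190:330,270:410,::-1],(400,400),interpolation=cv2.INTER_CUBIC)]))
"
```

```text
at [ 0.4714 -0.0044  0.1205] shift mm [ 3.2 -4.1  5.5] rot deg [ 0.02 -0.   -0.12] w 62.1 F [-0.   0.2  1.4] g 0.0 t 2.45
```

View pics/s2.png

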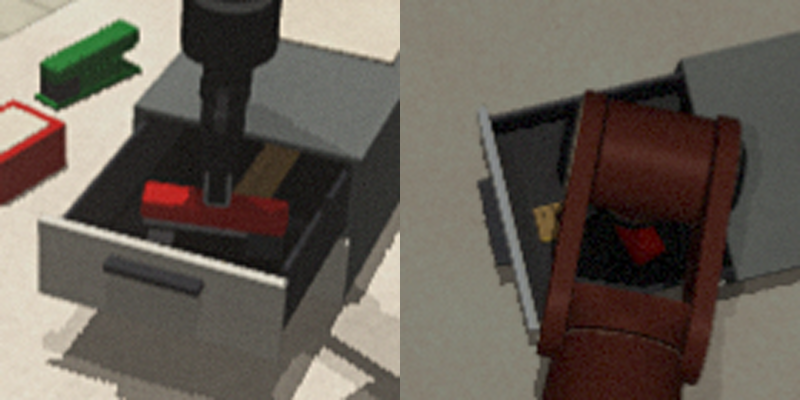

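The fingers straddle the middle of the stapler. I'll correct the last few millimetres and grip.

Emit:
play_rows --pt "3 -4 4 0 0 0" --pt "0 0 0 0 0 0"

```text
time: 2.72
tool_pos: [0.4725, 0.0018, 0.1169]
tool_rot: [0.0, 0.962, 0.274, 0.001]
contact_force: [0.5, -0.0, 0.1]
gripper_width: 0.728
grasp_force: 0.0
```

Emit:
play_rows --pt "0 0 0 0 0 0" --pt "0 0 0 0 0 0" --pt "0 0 0 0 0 0" --pt "0 0 0 0 0 0" --pt "0 0 0 0 0 0" --hand 0

```text
time: 3.13
tool_pos: [0.4718, 0.0014, 0.116]
tool_rot: [0.0, 0.962, 0.274, 0.0]
contact_force: [-0.6, 0.1, 0.9]
gripper_width: 0.018
grasp_force: 0.0
```

Emit:
play_rows --pt "0 0 0 0 0 0" --pt "0 0 -5 0 0 0" --pt "0 0 -10 0 0 0" --pt "0 0 -15 0 0 0" --pt "0 0 -25 0 0 0"

```text
time: 3.55
tool_pos: [0.4703, 0.0016, 0.1699]
tool_rot: [-0.001, 0.962, 0.274, -0.002]
contact_force: [0.0, -0.3, -0.7]
gripper_width: -0.001
grasp_force: 0.0
```

Emit:
play_rows --pt "0 0 -35 0 0 0" --pt "0 0 -30 0 0 0" --pt "0 0 -15 0 0 0" --pt "0 0 0 0 0 0"

```text
time: 3.88
tool_pos: [0.4743, 0.0011, 0.2575]
tool_rot: [0.002, 0.962, 0.274, 0.005]
contact_force: [0.8, 0.8, 0.5]
gripper_width: -0.001
grasp_force: 0.0
```

```bash
python3 -c "
from h import *
go([.491,.390,.25],31.8)
f=grab('side'); g=grab('top')
cv2.imwrite('pics/s3.png',np.hstack([cv2.resize(f['image'][100:300,240:440,::-1],(400,400),interpolation=cv2.INTER_CUBIC),cv2.resize(g['image'][170:330,270:430,::-1],(400,400),interpolation=cv2.INTER_CUBIC)]))
"
```

```text
at [0.4743 0.0011 0.2575] shift mm [ 218.9 -322.     7.1] rot deg [ 0.38 -0.45 -0.04] w -0.0 F [0.8 0.8 0.5] g 0.0 t 3.88
```

View pics/s3.png

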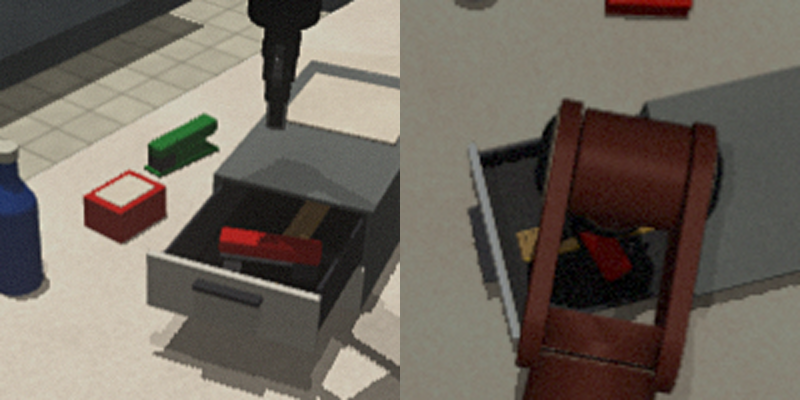

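The gripper shut empty and the stapler hasn't moved. I'll triangulate it using the side view as well.

```bash
python3 - <<'E'
from h import *
f=load('side'); im=f['image']; hsv=cv2.cvtColor(im,cv2.COLOR_RGB2HSV); h,s,v=cv2.split(hsv)
m=(((h<6)|(h>174))&(s>140)&(v>60)).astype(np.uint8); m[:200]=0; m[:,:340]=0; m[260:]=0;m[:,420:]=0
ys,xs=np.nonzero(m); print('side mask',xs.min(),xs.max(),ys.min(),ys.max(),len(xs),[ (x,ys[xs==x].min(),ys[xs==x].max()) for x in range(xs.min(),xs.max()+1,8)])
a=np.radians(31.8); ex=np.array([np.cos(a),np.sin(a),0]); ey=np.array([-ex[1],ex[0],0])
for z in (.134,.11):
  for i in (-1,1):
    for j in (-1,1): print(z,i,j,proj(f,np.array([.472,.0007,z])+i*.0625*ex+j*.015*ey).round(0))
s_,p,R=st(); print('tip proj',proj(f,p+R[:,2]*.014).round(0), 'tip top',proj(load('top'),p+R[:,2]*.014).round(0))
c,d=ray(f,*[ (xs.min()+xs.max())/2,(ys.min()+ys.max())/2]); g=load('top')
E
```

```text
side mask 349 400 213 231 605 [(349, np.int64(222), np.int64(223)), (357, np.int64(214), np.int64(226)), (365, np.int64(215), np.int64(227)), (373, np.int64(217), np.int64(228)), (381, np.int64(218), np.int64(229)), (389, np.int64(220), np.int64(230)), (397, np.int64(220), np.int64(231))]
0.134 -1 -1 [401. 217.]
0.134 -1 1 [401. 224.]
0.134 1 -1 [348. 213.]
0.134 1 1 [347. 220.]
0.11 -1 -1 [401. 225.]
0.11 -1 1 [400. 233.]
0.11 1 -1 [348. 221.]
0.11 1 1 [347. 228.]
tip proj [377. 179.] tip top [349. 255.]
```

```bash
python3 - <<'E'
from h import *
f=load('side')
for n,p,px in (('s1',[.4633,-.018,.2992],(387.5,149)),('s2',[.4714,-.0044,.1205],(376,222)),('s3',[.4743,.0011,.2575],(377,162))):
    p=np.array(p); print(n,px,[proj(f,p-[0,0,dz]).round(0).tolist() for dz in(.014,0,-.014,-.03,-.045)])
s,p,R=st(); print(s['time'],p,s['joint_vel'].round(3))
g=grab('side'); s,p,R=st(); print(s['time'],p)
im=g['image']; roi=im[130:200,360:400].sum(2); print([(130+i,int(roi[i].min())) for i in range(0,70,3)])
E
```

```text
s1 (387.5, 149) [[386.0, 159.0], [387.0, 153.0], [387.0, 147.0], [388.0, 140.0], [388.0, 134.0]]
s2 (376, 222) [[375.0, 227.0], [375.0, 222.0], [376.0, 217.0], [376.0, 212.0], [376.0, 206.0]]
s3 (377, 162) [[376.0, 177.0], [376.0, 171.0], [377.0, 166.0], [377.0, 159.0], [377.0, 153.0]]
3.9833 [0.47215332 0.00135175 0.25207702] [-0.     0.024  0.048  0.001 -0.004 -0.001]
4.0333 [0.47145426 0.00149927 0.25048034]
[(130, 34), (133, 57), (136, 48), (139, 49), (142, 60), (145, 46), (148, 53), (151, 41), (154, 75), (157, 77), (160, 78), (163, 54), (166, 135), (169, 290), (172, 286), (175, 284), (178, 281), (181, 234), (184, 233), (187, 229), (190, 180), (193, 86), (196, 65), (199, 46)]
```

```bash
python3 - <<'E'
from h import *
f=load('side')
p=np.array([.2665,-.5647,.2098]); y=np.array([.427,-.904,0])
for dz in(.014,0,-.014,-.03): print(dz,[proj(f,p-[0,0,dz]+k*y).round(0).tolist() for k in(-.045,0,.045)])
a=cv2.imread('pics/side0.png')[40:160,530:640]; b=load('side')['image'][90:210,330:440,::-1]
cv2.imwrite('pics/s4.png',cv2.resize(np.hstack([a,b]),None,fx=3.5,fy=3.5,interpolation=cv2.INTER_CUBIC))
E
```

```text
0.014 [[565.0, 144.0], [564.0, 136.0], [563.0, 129.0]]
0 [[566.0, 139.0], [565.0, 132.0], [564.0, 125.0]]
-0.014 [[567.0, 134.0], [566.0, 127.0], [565.0, 120.0]]
-0.03 [[569.0, 128.0], [568.0, 121.0], [567.0, 114.0]]
```

View pics/s4.png

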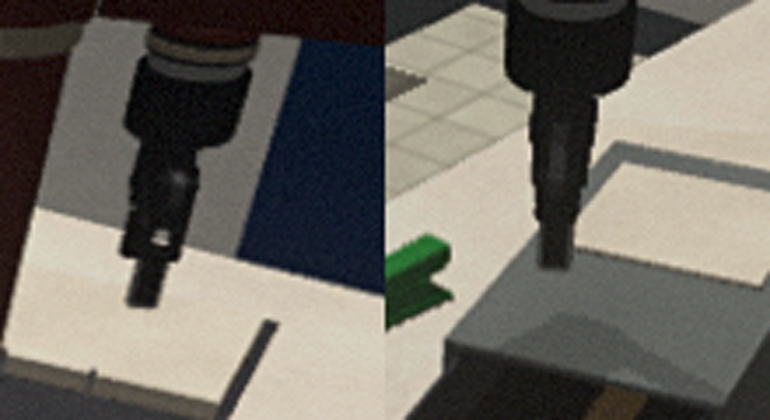

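The side view puts the fingertips about 12 px (about 30 mm) higher than the reported TCP says, both at the start and now. So the reported z appears to read about 30 mm low, and the fingers closed just above the stapler. I'll go down again with that correction in small steps, watching the force.

Emit:
play_rows --pt "0 0 20 0 0 0" --pt "0 0 35 0 0 0" --pt "0 0 35 0 0 0" --pt "0 0 30 0 0 0" --pt "0 0 10 0 0 0" --hand 62

```text
time: 4.45
tool_pos: [0.4667, 0.0022, 0.1134]
tool_rot: [-0.003, 0.962, 0.274, -0.006]
contact_force: [-1.2, 1.2, -0.5]
gripper_width: 0.71
grasp_force: 0.0
```

Emit:
play_rows --pt "0 0 5 0 0 0" --pt "0 0 5 0 0 0" --pt "0 0 5 0 0 0" --pt "0 0 5 0 0 0" --pt "0 0 0 0 0 0"

```text
time: 4.87
tool_pos: [0.4722, 0.0014, 0.1012]
tool_rot: [0.0, 0.962, 0.274, 0.0]
contact_force: [0.1, 0.6, -0.0]
gripper_width: 0.729
grasp_force: 0.0
```

```bash
python3 -c "
from h import *
go([.472,.0007,.085],31.8)
f=grab('side'); g=grab('top')
cv2.imwrite('pics/s5.png',np.hstack([cv2.resize(f['image'][150:290,300:440,::-1],(400,400),interpolation=cv2.INTER_CUBIC),cv2.resize(g['image'][190:330,270:410,::-1],(400,400),interpolation=cv2.INTER_CUBIC)]))
"
```

```text
at [0.4722 0.0014 0.1012] shift mm [-0.5  0.5 16.2] rot deg [ 0.03 -0.03 -0.05] w 62.2 F [ 0.1  0.6 -0. ] g 0.0 t 4.87
```

View pics/s5.png

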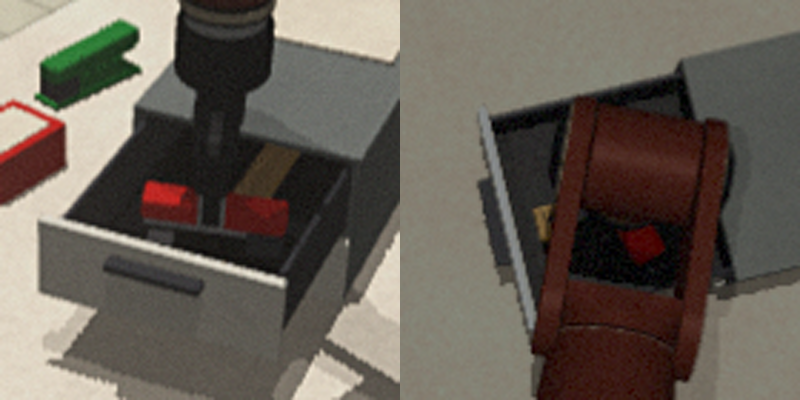

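The near finger now overlaps the cover at crop (217,215), so I'll go 14 mm lower and grip.

Emit:
play_rows --pt "0 0 7 0 0 0" --pt "0 0 7 0 0 0" --pt "0 0 0 0 0 0"

```text
time: 5.22
tool_pos: [0.4707, 0.0016, 0.0852]
tool_rot: [-0.001, 0.962, 0.274, -0.001]
contact_force: [0.3, 0.4, -0.6]
gripper_width: 0.727
grasp_force: 0.0
```

Emit:
play_rows --pt "0 0 0 0 0 0" --pt "0 0 0 0 0 0" --pt "0 0 0 0 0 0" --pt "0 0 0 0 0 0" --pt "0 0 0 0 0 0" --hand 0

```text
time: 5.63
tool_pos: [0.4721, 0.0014, 0.0873]
tool_rot: [0.0, 0.962, 0.274, 0.0]
contact_force: [-0.2, -0.5, 0.8]
gripper_width: 0.34
grasp_force: 59.7
```

Gripped: the opening is 29 mm with 60 N and no side load. Now lift and carry it to the mat.

Emit:
play_rows --pt "0 0 -8 0 0 0" --pt "0 0 -15 0 0 0" --pt "0 0 -25 0 0 0" --pt "0 0 -35 0 0 0" --pt "0 0 -35 0 0 0"

```text
time: 6.05
tool_pos: [0.4705, 0.0017, 0.2052]
tool_rot: [-0.001, 0.962, 0.274, -0.001]
contact_force: [1.3, 0.8, -1.0]
gripper_width: 0.334
grasp_force: 59.4
```

Emit:
play_rows --pt "0 0 -25 0 0 0" --pt "0 0 -10 0 0 0" --pt "0 0 0 0 0 0"

```text
time: 6.3
tool_pos: [0.4732, 0.0012, 0.2433]
tool_rot: [0.001, 0.962, 0.274, 0.003]
contact_force: [-0.2, 0.0, -1.4]
gripper_width: 0.342
grasp_force: 59.5
```

```bash
python3 -c "
from h import *
go([.488,.390,.24],31.8)
"
```

```text
at [0.4732 0.0012 0.2433] shift mm [ 217.2 -322.8    3.1] rot deg [ 0.22 -0.26 -0.04] w 29.2 F [-0.2  0.  -1.4] g 59.5 t 6.3
```

Emit:
play_rows --pt "10 -15 0 0 0 0" --pt "20 -30 0 0 0 0" --pt "20 -30 0 0 0 0" --pt "20 -30 0 0 0 0" --pt "20 -30 0 0 0 0"

```text
time: 6.72
tool_pos: [0.4756, 0.1648, 0.2367]
tool_rot: [-0.0, 0.962, 0.273, -0.002]
contact_force: [1.1, -0.9, -2.0]
gripper_width: 0.339
grasp_force: 59.6
```

Emit:
play_rows --pt "20 -30 0 0 0 0" --pt "20 -30 0 0 0 0" --pt "20 -30 0 0 0 0" --pt "20 -30 0 0 0 0" --pt "20 -30 0 0 0 0"

```text
time: 7.13
tool_pos: [0.4817, 0.3449, 0.2363]
tool_rot: [0.001, 0.962, 0.274, -0.003]
contact_force: [0.7, 0.2, -1.9]
gripper_width: 0.338
grasp_force: 59.6
```

Emit:
play_rows --pt "18 -25 0 0 0 0" --pt "9 -13 0 0 0 0" --pt "0 0 0 0 0 0" --pt "0 0 0 0 0 0"

```text
time: 7.47
tool_pos: [0.4853, 0.3898, 0.2373]
tool_rot: [0.001, 0.962, 0.274, -0.002]
contact_force: [-0.3, -0.1, -1.3]
gripper_width: 0.335
grasp_force: 59.7
```

```bash
python3 -c "
from h import *
go([.488,.390,.0114],31.8)
f=grab('side'); g=grab('top')
cv2.imwrite('pics/s6.png',np.hstack([cv2.resize(f['image'][200:400,160:360,::-1],(400,400)),cv2.resize(g['image'][160:360,130:330,::-1],(400,400))]))
"
```

```text
at [0.4853 0.3898 0.2373] shift mm [  3.4   1.1 225.9] rot deg [0.04 0.26 0.02] w 28.6 F [-0.3 -0.1 -1.3] g 59.7 t 7.47
```

View pics/s6.png

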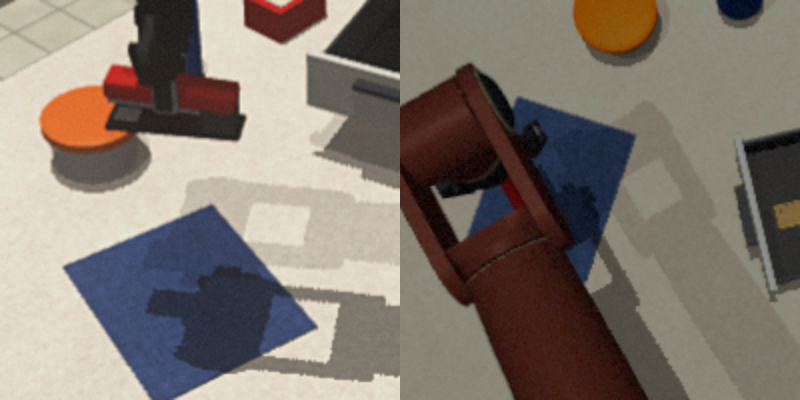

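The stapler hangs level over the mat and clear of the tub. Now lower it to contact.

Emit:
play_rows --pt "0 0 20 0 0 0" --pt "0 0 38 0 0 0" --pt "0 0 38 0 0 0" --pt "0 0 38 0 0 0" --pt "0 0 38 0 0 0"

```text
time: 7.98
tool_pos: [0.4866, 0.3886, 0.0667]
tool_rot: [0.0, 0.962, 0.273, 0.0]
contact_force: [1.1, 0.5, -1.4]
gripper_width: 0.337
grasp_force: 59.7
```

Emit:
play_rows --pt "0 0 20 0 0 0" --pt "0 0 10 0 0 0" --pt "0 0 5 0 0 0" --pt "0 0 4 0 0 0" --pt "0 0 0 0 0 0"

```text
time: 8.4
tool_pos: [0.4874, 0.3904, 0.0302]
tool_rot: [-0.0, 0.962, 0.273, 0.001]
contact_force: [-0.2, 0.4, -1.2]
gripper_width: 0.338
grasp_force: 59.6
```

Emit:
play_rows --pt "0 0 2 0 0 0" --pt "0 0 2 0 0 0" --pt "0 0 2 0 0 0" --pt "0 0 0 0 0 0"

```text
time: 8.73
tool_pos: [0.4864, 0.3904, 0.0232]
tool_rot: [-0.0, 0.962, 0.274, 0.0]
contact_force: [0.1, -0.4, -2.2]
gripper_width: 0.338
grasp_force: 59.6
```

Emit:
play_rows --pt "0 0 4 0 0 0" --pt "0 0 3 0 0 0" --pt "0 0 2 0 0 0" --pt "0 0 0 0 0 0"

```text
time: 9.07
tool_pos: [0.4857, 0.39, 0.0129]
tool_rot: [0.0, 0.962, 0.274, -0.001]
contact_force: [-0.2, -0.4, -1.8]
gripper_width: 0.338
grasp_force: 59.6
```

Emit:
play_rows --pt "0 0 1.5 0 0 0" --pt "0 0 1 0 0 0" --pt "0 0 0 0 0 0"

```text
time: 9.32
tool_pos: [0.4862, 0.3902, 0.0112]
tool_rot: [0.0, 0.962, 0.274, -0.0]
contact_force: [0.9, 0.8, -2.3]
gripper_width: 0.336
grasp_force: 59.6
```

Emit:
play_rows --pt "0 0 1 0 0 0" --pt "0 0 0 0 0 0"

```text
time: 9.48
tool_pos: [0.4864, 0.3903, 0.0104]
tool_rot: [-0.0, 0.962, 0.274, 0.0]
contact_force: [0.6, 0.1, -1.0]
gripper_width: 0.338
grasp_force: 59.7
```

Emit:
play_rows --pt "0 0 1 0 0 0" --pt "0 0 0 0 0 0"

```text
time: 9.65
tool_pos: [0.4865, 0.3904, 0.0104]
tool_rot: [0.0, 0.962, 0.274, -0.0]
contact_force: [-2.5, -1.3, 3.7]
gripper_width: 0.34
grasp_force: 60.1
```

Emit:
play_rows --pt "0 0 1 0 0 0" --pt "0 0 0 0 0 0"

```text
time: 9.82
tool_pos: [0.4865, 0.3904, 0.0103]
tool_rot: [0.0, 0.962, 0.274, -0.0]
contact_force: [-4.8, -4.5, 9.6]
gripper_width: 0.346
grasp_force: 60.9
```

Contact came at exactly the predicted height. Ease off, release and rise.

Emit:
play_rows --pt "0 0 -1.5 0 0 0" --pt "0 0 0 0 0 0"

```text
time: 9.98
tool_pos: [0.4867, 0.3906, 0.0103]
tool_rot: [-0.0, 0.962, 0.274, 0.001]
contact_force: [0.0, -0.1, 3.4]
gripper_width: 0.334
grasp_force: 60.3
```

Emit:
play_rows --pt "0 0 0 0 0 0" --pt "0 0 0 0 0 0" --pt "0 0 0 0 0 0" --pt "0 0 -5 0 0 0" --pt "0 0 -10 0 0 0" --hand 62

```text
time: 10.4
tool_pos: [0.4852, 0.3896, 0.0237]
tool_rot: [0.0, 0.962, 0.274, -0.002]
contact_force: [-0.6, -0.5, 0.5]
gripper_width: 0.726
grasp_force: 0.0
```

Emit:
play_rows --pt "0 0 -25 0 0 0" --pt "0 0 -40 0 0 0" --pt "0 0 -40 0 0 0" --pt "0 0 -40 0 0 0" --pt "0 0 -40 0 0 0"

```text
time: 10.82
tool_pos: [0.4861, 0.3902, 0.2131]
tool_rot: [-0.0, 0.962, 0.274, 0.001]
contact_force: [1.0, 0.6, 0.1]
gripper_width: 0.727
grasp_force: 0.0
```

```bash
python3 - <<'E'
from h import *
f=grab('side'); g=grab('top')
import runpy; runpy.run_path('meas.py')
h,s,v=cv2.split(cv2.cvtColor(f['image'],cv2.COLOR_RGB2HSV))
m=(((h<6)|(h>174))&(s>140)&(v>60)).astype(np.uint8); m[:270]=0; m[:,:180]=0;m[:,340:]=0
ys,xs=np.nonzero(m); print('side red',xs.min(),xs.max(),ys.min(),ys.max(),len(xs))
e=np.array([np.cos(np.radians(31.8)),np.sin(np.radians(31.8)),0])
print([proj(f,np.array([.487,.39,z])+k*.0625*e).round() for z in(.057,.035) for k in(-1,1)])
# drawer/ruler at present, in top view
uu=np.array([np.cos(np.radians(-75.8)),np.sin(np.radians(-75.8))])
go([.487,.39,.3],31.8)
E
```

```text
ruler px [346.5 261.2] c [ 0.4734 -0.0039  0.08  ] dims [0.159 0.032] ang -74.8 [[0.468, 0.076], [0.509, -0.077], [0.479, -0.084], [0.438, 0.068]]
mat px [205.2 254.4] c [0.4902 0.3887 0.003 ] dims [0.216 0.176] ang -15.4 [[0.413, 0.501], [0.621, 0.444], [0.569, 0.276], [0.363, 0.335]]
bottle px [298.5 153. ] c [0.7468 0.1304 0.15  ] dims [0.086 0.06 ] ang 1.7 [[0.703, 0.159], [0.789, 0.162], [0.791, 0.101], [0.705, 0.099]]
tub px [237.  165.5] c [0.7311 0.3006 0.07  ] dims [0.111 0.11 ] ang -88.7 [[0.785, 0.358], [0.788, 0.248], [0.677, 0.244], [0.675, 0.353]]
side red 223 282 324 346 892
[array([282., 333.]), array([221., 327.]), array([283., 341.]), array([222., 335.])]
at [0.4904 0.3929 0.2217] shift mm [ -3.    0.7 -78.4] rot deg [-0.01 -1.02 -0.04] w 61.9 F [0.9 0.6 1.4] g 0.0 t 10.92
```

The stapler stands released on the mat; its side extents of (223–282, 324–346) match an upright stapler. The ruler in view: front end at (0.453, 0.072), axis at −74.9°. I'll grip it 60 mm from that end, across its width.

```bash
python3 - <<'E'
from h import *
s,p,R=st(); print(s['joint_pos'].round(2))
u=np.array([np.cos(np.radians(-74.9)),np.sin(np.radians(-74.9))]); g=np.array([.453,.072])+.06*u; print(g)
go([*g,.2],105.1)
E
```

```text
[0.56 0.04 1.61 0.   1.48 1.57]
[0.46863027 0.01407164]
at [0.4904 0.3929 0.2217] shift mm [-218.3  310.7   17.8] rot deg [  0.65  -0.88 -73.33] w 61.9 F [0.9 0.6 1.4] g 0.0 t 10.92
```

Emit:
play_rows --pt "-12 16 0 0 0 0" --pt "-22 31 0 0 0 0" --pt "-22 31 0 0 0 0" --pt "-22 31 0 0 0 0" --pt "-22 31 0 0 0 0" --hand 48

```text
time: 11.33
tool_pos: [0.4745, 0.2172, 0.2104]
tool_rot: [0.0, 0.962, 0.274, 0.0]
contact_force: [0.3, -0.7, 0.2]
gripper_width: 0.557
grasp_force: 0.0
```

Emit:
play_rows --pt "-22 31 0 0 0 0" --pt "-22 31 0 0 0 0" --pt "-22 31 0 0 0 0" --pt "-22 31 0 0 0 0" --pt "-22 31 0 0 0 0"

```text
time: 11.75
tool_pos: [0.4625, 0.0273, 0.2106]
tool_rot: [0.0, 0.962, 0.274, 0.001]
contact_force: [0.6, 0.3, 0.3]
gripper_width: 0.56
grasp_force: 0.0
```

Emit:
play_rows --pt "-8 15 0 0 0 -7" --pt "0 0 0 0 0 -7" --pt "0 0 0 0 0 -7" --pt "0 0 0 0 0 -7" --pt "0 0 0 0 0 -7"

```text
time: 12.17
tool_pos: [0.464, 0.0116, 0.2104]
tool_rot: [0.0, 0.834, 0.552, 0.0]
contact_force: [-0.5, 1.1, -0.7]
gripper_width: 0.564
grasp_force: 0.0
```

Emit:
play_rows --pt "0 0 0 0 0 -7" --pt "0 0 0 0 0 -7" --pt "0 0 0 0 0 -7" --pt "0 0 0 0 0 -7" --pt "0 0 0 0 0 -7"

```text
time: 12.58
tool_pos: [0.4641, 0.012, 0.2104]
tool_rot: [0.0, 0.629, 0.778, 0.0]
contact_force: [-0.1, -0.2, 0.6]
gripper_width: 0.561
grasp_force: 0.0
```

Emit:
play_rows --pt "0 0 0 0 0 -3.3" --pt "0 0 0 0 0 0" --pt "0 0 0 0 0 0"

```text
time: 12.83
tool_pos: [0.464, 0.012, 0.2102]
tool_rot: [0.0, 0.609, 0.793, 0.0]
contact_force: [-0.1, 0.3, 0.1]
gripper_width: 0.564
grasp_force: 0.0
```

```bash
python3 -c "
from h import *
go([.4686,.0141,.07],105.1)"
```

```text
at [0.464  0.012  0.2102] shift mm [  0.9   4.9 140.2] rot deg [ 0.03  0.01 -0.14] w 48.2 F [-0.1  0.3  0.1] g 0.0 t 12.83
```

Emit:
play_rows --pt "1 5 20 0 0 0" --pt "0 0 40 0 0 0" --pt "0 0 40 0 0 0" --pt "0 0 25 0 0 0" --pt "0 0 10 0 0 0"

```text
time: 13.25
tool_pos: [0.4652, 0.0147, 0.0702]
tool_rot: [-0.003, 0.609, 0.793, -0.002]
contact_force: [-0.7, -0.9, -0.8]
gripper_width: 0.561
grasp_force: 0.0
```

Emit:
play_rows --pt "0 0 3 0 0 0" --pt "0 0 2 0 0 0" --pt "0 0 0 0 0 0"

```text
time: 13.5
tool_pos: [0.4701, 0.014, 0.0718]
tool_rot: [0.001, 0.609, 0.794, 0.001]
contact_force: [0.9, -0.1, 0.9]
gripper_width: 0.562
grasp_force: 0.0
```

```bash
python3 -c "
from h import *
go([.4686,.0141,.054],105.1)
f=grab('side'); g=grab('top')
cv2.imwrite('pics/s7.png',np.hstack([cv2.resize(f['image'][170:270,320:420,::-1],(400,400),interpolation=cv2.INTER_CUBIC),cv2.resize(g['image'][200:320,290:410,::-1],(400,400),interpolation=cv2.INTER_CUBIC)]))
s,p,R=st()
print([proj(f,np.array([.4686,.0141,.077])+k*R[:,1]+j*R[:,0]).round(1) for k in(-.016,.016) for j in (-.01,.06)])
"
```

```text
at [0.4701 0.014  0.0718] shift mm [ 0.5 -1.5 17.8] rot deg [ 0.17  0.07 -0.07] w 48.0 F [ 0.9 -0.1  0.9] g 0.0 t 13.5
[array([378.6, 240.7]), array([367.8, 257. ]), array([366.1, 237.3]), array([354.8, 253.4])]
```

View pics/s7.png

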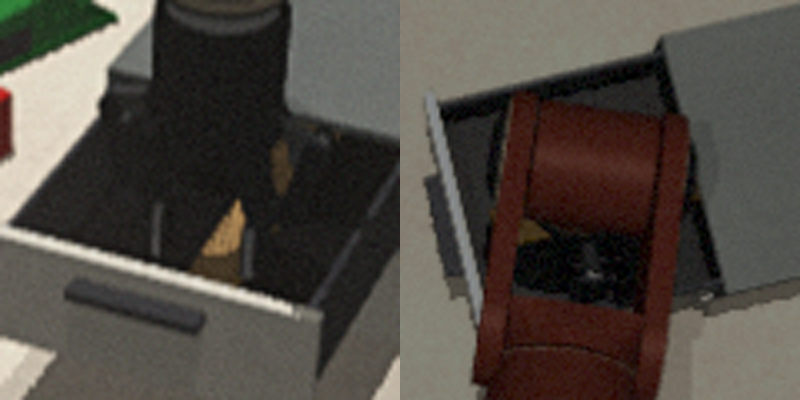

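The side crop shows the fingertips at (157,255) and (250,275) with the ruler between them near (225,235). It's straddled, so I'll step down to the drawer floor watching the force.

Emit:
play_rows --pt "0 -1 4 0 0 0" --pt "0 0 4 0 0 0" --pt "0 0 3 0 0 0" --pt "0 0 0 0 0 0"

```text
time: 13.93
tool_pos: [0.4671, 0.014, 0.0581]
tool_rot: [-0.001, 0.608, 0.794, -0.0]
contact_force: [0.4, 0.4, 0.4]
gripper_width: 0.563
grasp_force: 0.0
```

Emit:
play_rows --pt "0 0 2 0 0 0" --pt "0 0 2 0 0 0" --pt "0 0 0 0 0 0"

```text
time: 14.18
tool_pos: [0.4673, 0.014, 0.0544]
tool_rot: [-0.0, 0.608, 0.794, -0.0]
contact_force: [0.3, 0.4, -0.5]
gripper_width: 0.558
grasp_force: 0.0
```

Emit:
play_rows --pt "0 0 2 0 0 0" --pt "0 0 0 0 0 0"

```text
time: 14.35
tool_pos: [0.4675, 0.014, 0.0526]
tool_rot: [-0.0, 0.608, 0.794, -0.0]
contact_force: [-0.5, 0.4, -0.5]
gripper_width: 0.561
grasp_force: 0.0
```

Emit:
play_rows --pt "0 0 1.5 0 0 0" --pt "0 0 0 0 0 0"

```text
time: 14.52
tool_pos: [0.4675, 0.014, 0.0512]
tool_rot: [-0.0, 0.608, 0.794, -0.0]
contact_force: [0.1, 0.1, 0.0]
gripper_width: 0.563
grasp_force: 0.0
```

Emit:
play_rows --pt "0 0 1.5 0 0 0" --pt "0 0 0 0 0 0"

```text
time: 14.68
tool_pos: [0.4679, 0.014, 0.0509]
tool_rot: [-0.0, 0.608, 0.794, -0.0]
contact_force: [-3.2, 0.5, 6.9]
gripper_width: 0.563
grasp_force: 3.1
```

Emit:
play_rows --pt "0 0 1 0 0 0" --pt "0 0 0 0 0 0"

```text
time: 14.85
tool_pos: [0.4679, 0.014, 0.0509]
tool_rot: [-0.0, 0.608, 0.794, -0.0]
contact_force: [-5.6, 0.9, 12.2]
gripper_width: 0.563
grasp_force: 6.0
```

Floor contact at a reported 0.0509. Back off a little, since the pads swing forward as they close, then grip.

Emit:
play_rows --pt "0 0 -4 0 0 0" --pt "0 0 0 0 0 0" --pt "0 0 0 0 0 0"

```text
time: 15.1
tool_pos: [0.4679, 0.0139, 0.0531]
tool_rot: [0.0, 0.608, 0.794, 0.0]
contact_force: [0.1, 0.5, -0.4]
gripper_width: 0.564
grasp_force: 0.0
```

Emit:
play_rows --pt "0 0 0 0 0 0" --pt "0 0 0 0 0 0" --pt "0 0 0 0 0 0" --pt "0 0 0 0 0 0" --hand 0

```text
time: 15.43
tool_pos: [0.4681, 0.0139, 0.0533]
tool_rot: [0.0, 0.608, 0.794, 0.0]
contact_force: [-0.1, -0.1, 5.2]
gripper_width: 0.348
grasp_force: 60.4
```

Emit:
play_rows --pt "0 0 -2 0 0 0" --pt "0 0 -2 0 0 0" --pt "0 0 -4 0 1 0" --pt "0 0 -8 0 2 0" --pt "0 0 0 0 0 0"

```text
time: 15.85
tool_pos: [0.4687, 0.0131, 0.0701]
tool_rot: [-0.02, 0.609, 0.793, 0.017]
contact_force: [0.4, 0.3, -0.3]
gripper_width: 0.343
grasp_force: 59.3
```

```bash
cat > rul.py <<'E'
from h import *
f=grab('side'); g=grab('top')
s,p,R=st(); go(p)
print('tool pitch',np.degrees(np.arcsin(R[2,0])).round(1),'joints',s['joint_pos'].round(2))
for n,F,roi in(('side',f,(200,60,440,290)),('top',g,(230,190,400,310))):
    h,ss,v=cv2.split(cv2.cvtColor(F['image'],cv2.COLOR_RGB2HSV))
    m=((h>8)&(h<26)&(ss>85)&(v>45)).astype(np.uint8); k=np.zeros_like(m); x0,y0,x1,y1=roi; k[y0:y1,x0:x1]=1; m*=k
    n_,lab,sta,_=cv2.connectedComponentsWithStats(m)
    for i in range(1,n_):
        if sta[i,4]>25:
            ys,xs=np.nonzero(lab==i); r=cv2.minAreaRect(np.stack([xs,ys],1).astype(np.float32)); print(n,sta[i].tolist(),np.round(cv2.boxPoints(r)).tolist())
# predicted ruler ends from tool pose (ruler 16 mm behind the TCP, ends +60/-240 along tool x)
for d in(.060,-.09,-.240):
    X=p-R[:,2]*.019+R[:,0]*d; print(d,'X',X.round(3),'side',proj(f,X).round(),'top',proj(g,X).round())
E
python3 rul.py
```

```text
at [0.4679 0.0134 0.0691] shift mm [0. 0. 0.] rot deg None w 29.8 F [ 0.2  0.8 -1.3] g 59.3 t 15.95
tool pitch 3.0 joints [-0.16 -0.19  2.09  0.05  1.26 -0.44]
side [386, 205, 7, 14, 64] [[386.0, 218.0], [387.0, 205.0], [393.0, 205.0], [391.0, 218.0]]
side [363, 218, 16, 23, 173] [[363.0, 236.0], [376.0, 218.0], [386.0, 225.0], [373.0, 243.0]]
side [200, 243, 31, 34, 860] [[200.0, 243.0], [230.0, 243.0], [230.0, 276.0], [200.0, 276.0]]
top [317, 260, 8, 13, 67] [[317.0, 261.0], [324.0, 260.0], [326.0, 271.0], [319.0, 273.0]]
0.06 X [0.453 0.07  0.091] side [362. 250.] top [319. 268.]
-0.09 X [ 0.491 -0.074  0.083] side [385. 220.] top [373. 255.]
-0.24 X [ 0.53  -0.219  0.076] side [404. 194.] top [426. 242.]
```

The ruler's front end is following the tool. Continue pitching about the rear end to 16°.

Emit:
play_rows --pt "0 0 -8.4 0 2 0" --pt "0 0 -8.4 0 2 0" --pt "0 0 -8.4 0 2 0" --pt "0 0 -8.4 0 2 0" --pt "0 0 0 0 0 0"

```text
time: 16.37
tool_pos: [0.4697, 0.0095, 0.1033]
tool_rot: [-0.075, 0.606, 0.79, 0.059]
contact_force: [0.0, -0.4, 0.3]
gripper_width: 0.347
grasp_force: 59.4
```

Emit:
play_rows --pt "0 0 -8.4 0 2 0" --pt "0 0 -8.4 0 2 0" --pt "0 0 -4.2 0 1 0" --pt "0 0 0 0 0 0"

```text
time: 16.7
tool_pos: [0.4702, 0.0055, 0.1229]
tool_rot: [-0.11, 0.603, 0.786, 0.085]
contact_force: [0.3, 0.1, 0.3]
gripper_width: 0.349
grasp_force: 59.4
```

```bash
python3 rul.py
```

```text
at [0.4695 0.0062 0.1221] shift mm [0. 0. 0.] rot deg None w 29.7 F [-0.2  0.  -1.5] g 59.4 t 16.8
tool pitch 16.0 joints [-0.3  -0.18  2.    0.24  1.47 -0.6 ]
side [390, 201, 10, 9, 49] [[387.0, 205.0], [396.0, 199.0], [399.0, 203.0], [390.0, 209.0]]
side [360, 204, 22, 20, 225] [[359.0, 218.0], [381.0, 203.0], [387.0, 213.0], [366.0, 228.0]]
side [200, 243, 31, 34, 867] [[200.0, 243.0], [230.0, 243.0], [230.0, 276.0], [200.0, 276.0]]
top [323, 253, 29, 18, 344] [[323.0, 258.0], [350.0, 252.0], [353.0, 265.0], [326.0, 271.0]]
0.06 X [0.456 0.057 0.157] side [366. 223.] top [324. 265.]
-0.09 X [ 0.493 -0.082  0.116] side [387. 207.] top [378. 253.]
-0.24 X [ 0.531 -0.222  0.074] side [404. 194.] top [427. 242.]
```

The ruler sits as modelled: front end at z about 0.157, and about 20 mm clear under the cabinet edge. Raise it 7 mm and slide it out along its own axis.

Emit:
play_rows --pt "0 0 -7 0 0 0" --pt "10 0 0 0 0 0" --pt "20 0 0 0 0 0" --pt "20 0 0 0 0 0" --pt "10 0 0 0 0 0"

```text
time: 17.22
tool_pos: [0.4549, 0.0618, 0.1469]
tool_rot: [-0.11, 0.602, 0.786, 0.085]
contact_force: [-0.5, -0.9, -0.4]
gripper_width: 0.347
grasp_force: 59.4
```

Emit:
play_rows --pt "10 0 0 0 0 0" --pt "20 0 0 0 0 0" --pt "20 0 0 0 0 0" --pt "10 0 0 0 0 0" --pt "0 0 0 0 0 0"

```text
time: 17.63
tool_pos: [0.4402, 0.1169, 0.1633]
tool_rot: [-0.11, 0.601, 0.787, 0.085]
contact_force: [0.7, -0.2, -0.6]
gripper_width: 0.348
grasp_force: 59.4
```

```bash
python3 rul.py
```

```text
at [0.4404 0.1154 0.1625] shift mm [0. 0. 0.] rot deg None w 29.6 F [ 0.2  0.  -0.8] g 59.4 t 17.73
tool pitch 16.0 joints [-0.08 -0.31  2.04  0.26  1.51 -0.38]
side [372, 199, 25, 22, 156] [[369.0, 217.0], [392.0, 196.0], [397.0, 202.0], [374.0, 222.0]]
side [340, 213, 25, 22, 267] [[339.0, 229.0], [364.0, 213.0], [371.0, 224.0], [346.0, 240.0]]
side [200, 243, 31, 34, 859] [[200.0, 243.0], [230.0, 243.0], [230.0, 276.0], [200.0, 276.0]]
top [370, 247, 10, 14, 85] [[370.0, 260.0], [373.0, 246.0], [381.0, 248.0], [378.0, 262.0]]
top [279, 263, 25, 17, 308] [[278.0, 267.0], [302.0, 262.0], [305.0, 275.0], [281.0, 280.0]]
0.06 X [0.427 0.166 0.197] side [346. 235.] top [280. 274.]
-0.09 X [0.464 0.027 0.156] side [371. 216.] top [336. 262.]
-0.24 X [ 0.502 -0.112  0.115] side [391. 201.] top [389. 250.]
```

It's tracking well with no contact force. The rear end still has about 35 mm inside, so pull 70 mm more.

Emit:
play_rows --pt "15 0 0 0 0 0" --pt "20 0 0 0 0 0" --pt "20 0 0 0 0 0" --pt "15 0 0 0 0 0" --pt "0 0 0 0 0 0"

```text
time: 18.15
tool_pos: [0.423, 0.1814, 0.1825]
tool_rot: [-0.11, 0.602, 0.786, 0.085]
contact_force: [-0.0, -1.4, -1.4]
gripper_width: 0.351
grasp_force: 59.4
```

```bash
python3 rul.py
```

```text
at [0.4231 0.1799 0.1815] shift mm [0. 0. 0.] rot deg None w 29.8 F [-0.1 -1.3 -0.4] g 59.4 t 18.25
tool pitch 16.0 joints [ 0.06 -0.34  2.04  0.27  1.51 -0.23]
side [361, 205, 28, 26, 203] [[356.0, 224.0], [384.0, 201.0], [389.0, 208.0], [361.0, 230.0]]
side [327, 222, 25, 24, 297] [[326.0, 239.0], [350.0, 221.0], [358.0, 232.0], [334.0, 250.0]]
side [200, 243, 31, 34, 866] [[200.0, 243.0], [230.0, 243.0], [230.0, 276.0], [200.0, 276.0]]
top [340, 249, 28, 18, 354] [[337.0, 254.0], [364.0, 248.0], [367.0, 261.0], [340.0, 267.0]]
top [252, 269, 23, 17, 285] [[251.0, 273.0], [273.0, 268.0], [276.0, 281.0], [254.0, 286.0]]
0.06 X [0.409 0.231 0.216] side [333. 245.] top [253. 280.]
-0.09 X [0.447 0.091 0.175] side [360. 224.] top [311. 267.]
-0.24 X [ 0.484 -0.048  0.134] side [382. 208.] top [365. 255.]
```

The rear end is now 30 mm clear of the cabinet. Raise, then level.

Emit:
play_rows --pt "4 0 -14 0 0 0" --pt "6 0 -20 0 0 0" --pt "6 0 -20 0 0 0" --pt "0 0 0 0 -2 0" --pt "0 0 0 0 -3 0"

```text
time: 18.67
tool_pos: [0.4243, 0.1789, 0.2391]
tool_rot: [-0.074, 0.607, 0.789, 0.058]
contact_force: [-0.1, -0.4, -1.2]
gripper_width: 0.348
grasp_force: 59.4
```

Emit:
play_rows --pt "0 0 0 0 -3 0" --pt "0 0 0 0 -3 0" --pt "0 0 0 0 -3 0" --pt "0 0 0 0 -2 0" --pt "0 0 0 0 0 0"

```text
time: 19.08
tool_pos: [0.4228, 0.1808, 0.2376]
tool_rot: [-0.0, 0.608, 0.794, -0.001]
contact_force: [-0.5, -0.7, -0.8]
gripper_width: 0.349
grasp_force: 59.4
```

Emit:
play_rows --pt "0 0 0 0 0 0" --pt "0 0 0 0 0 0" --pt "0 0 0 0 0 0" --pt "0 0 0 0 0 0"

```text
time: 19.42
tool_pos: [0.4229, 0.1804, 0.238]
tool_rot: [-0.0, 0.609, 0.793, -0.0]
contact_force: [0.3, 0.2, -0.0]
gripper_width: 0.35
grasp_force: 59.4
```

```bash
python3 rul.py
```

```text
at [0.4229 0.1806 0.2381] shift mm [0. 0. 0.] rot deg None w 29.7 F [-1.2  0.4  0.1] g 59.4 t 19.52
tool pitch 0.0 joints [ 0.24 -0.37  1.95  0.    1.57 -0.02]
side [371, 159, 22, 20, 227] [[370.0, 170.0], [383.0, 154.0], [393.0, 162.0], [380.0, 178.0]]
side [360, 176, 8, 17, 83] [[360.0, 176.0], [367.0, 176.0], [367.0, 192.0], [360.0, 192.0]]
side [325, 195, 26, 35, 428] [[324.0, 225.0], [349.0, 194.0], [361.0, 204.0], [336.0, 235.0]]
side [200, 243, 31, 34, 863] [[200.0, 243.0], [230.0, 243.0], [230.0, 276.0], [200.0, 276.0]]
top [297, 243, 78, 32, 1100] [[294.0, 261.0], [371.0, 242.0], [374.0, 256.0], [297.0, 275.0]]
0.06 X [0.407 0.239 0.257] side [331. 230.] top [247. 280.]
-0.09 X [0.446 0.094 0.257] side [361. 192.] top [310. 265.]
-0.24 X [ 0.485 -0.051  0.257] side [386. 161.] top [372. 250.]
```

Both ends project where a level ruler at z = 0.257 should. Check the stapler, then hand in.

```bash
python3 - <<'E'
from h import *
f=load('side'); h,s,v=cv2.split(cv2.cvtColor(f['image'],cv2.COLOR_RGB2HSV))
m=(((h<6)|(h>174))&(s>140)&(v>60)).astype(np.uint8); m[:270]=0; m[:,:180]=0;m[:,340:]=0
ys,xs=np.nonzero(m); print('side red',xs.min(),xs.max(),ys.min(),ys.max(),len(xs))
if len(xs)>700 and xs.min()<228 and ys.min()<330: print(manip.job_done())
E
```

```text
side red 223 282 324 346 891
the job is handed in; nothing more can be done
None
```

The job is handed in: the stapler stands released on the blue mat, and the ruler is out of the drawer, held level in the gripper at about 257 mm above the desk (11 cm above the unit's top), with no verdict returned.

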